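# Lock off the packing bench's interlocked lever bank

### The job

Shut down and lock off the packing bench at its lever bank: throw all three levers fully over, away from the side with the sliding tab, then slide the tab fully across to its far end (to the left, seen from the tab's side). The levers are interlocked in an order that is not marked and differs from day to day, so feel gently which one is free, never force a lever or the tab that is blocked, and leave the things lying around where they are.

Things in the scene. Friction and masses are not known exactly. Their poses are not given: they have to be found in the camera images.
- bank: fixed grey steel case of the lever bank, 200 x 380 x 110 mm high (x -115 to +85, y -190 to +190 mm). Origin on the table under the middle lever's pivot. x: the direction in which the levers are thrown; y: along the row to the left; z up. Levers at y = +85, 0, -85 mm, pivots at x = 0, 75 mm above the table; the tab is on the near strip of its top, at x = -90 mm
- lever_left (a joint): throw of the left lever (y +85 mm), rad: 0 = start, leaning 0.35 rad to the bank's -x; 0.70 = fully over, leaning 0.35 rad to +x, at its end stop. Stays where left. 12 mm steel rod, with a round black grip of 22 mm diameter from 83 to 145 mm from the pivot; its top is 211 mm above the table at the start, 220 mm when upright. A free lever moves with a steady drag of 3.5 to 5 N at the grip
- lever_mid (a joint): the same for the middle lever (y = 0)
- lever_right (a joint): the same for the right lever (y = -85 mm)
- lever_left_grip (a point): centre of the left lever's grip, on its axis 114 mm from the pivot; moves with the lever; at the start about 39 mm towards -x of the pivot and 182 mm above the table
- lever_mid_grip (a point): the same on the middle lever
- lever_right_grip (a point): the same on the right lever
- slide (a joint): travel of the lock-off tab, m: 0 at the start (tab centre at bank y = -25 mm), 0.050 = fully across (y = +25 mm), sliding along the bank's +y at x = -90 mm. Drag about 3 N; stays where left. Blocked after 2 mm until all three levers are over
- slide_grip (a point): centre of the black upright tab, 22 mm (bank x) by 14 mm (bank y) and 30 mm high, its top 38 mm above the case's top (148 mm above the table), its centre 133 mm above the table
- bar1: locking bar hidden in the case, not reachable. The order of the levers is drawn anew (any of six): one is free at the start; once it is over beyond about 0.62 rad this bar drops and frees the second. A blocked lever gives 4 to 7 mm at its grip, then springs hard (about 1.5 N per mm or more); more than about 18 N at its top overloads the bar
- bar2: second locking bar hidden in the case: drops and frees the third lever once the second is over; same stiffness and strength as the first bar
- bar3: locking pin of the tab, hidden in the case: drops and frees the tab once all three levers are over; about 15 N (beyond the drag) overloads it
- staples: bystander: loose cardboard box 50 x 40 x 22 mm on the left end of the case's top (bank y about +155 mm); origin under its centre
- bobbin: bystander: loose white spool of 36 mm diameter, 24 mm high, on the right end of the case's top (bank y about -155 mm)
- tape: bystander: loose tape roll, 100 mm diameter, 48 mm high, on the table left of the bank
- carton: bystander: loose carton 120 x 90 x 70 mm behind the bank
- pads: bystander: loose stack of pads 150 x 110 x 35 mm right of the bank
- glue: bystander: loose glue bottle 48 mm in diameter, 110 mm high, on the left of the table
- pencup: bystander: loose black cup 76 mm in diameter, 100 mm high, on the right of the table

How it is judged:
On the way, in this order (a step that is already met when the one before it is completed fails the run):
1. all three levers are over (value of joint each of lever_left, lever_mid, lever_right above 0.62 rad), for 0.1 s.
2. then the tab is slid across (value of joint slide above 0.044 m), for 0.2 s.
At the end, for the whole second after the job is handed in: all three levers stand fully over (joint above 0.62 of 0.70 rad), the tab is fully across (above 44 of 50 mm), and all are at rest (all of step 1 and value of joint slide above 0.044 m and velocity of joint each of lever_left, lever_mid, lever_right below 0.02 rad/s and velocity of joint slide below 0.02 m/s); the robot touches nothing.
It fails at once if a blocked lever is forced (locking bar 1 loaded above 50 N, about 18 N at the lever's top) (contact force between bar1 and anything else above 50 N).
It fails at once if a blocked lever is forced (locking bar 2 loaded above 50 N, about 18 N at the lever's top) (contact force between bar2 and anything else above 50 N).
It fails at once if the blocked tab is forced (its locking pin loaded above 15 N) (contact force between bar3 and anything else above 15 N).
It fails at once if a bystander is moved more than 30 mm (distance of any of staples, bobbin, tape, carton, pads, glue, pencup from where it was at the start of the episode above 0.03 m).
It also fails if it takes over 72 s, if anything falls off the work surface, if the arm or the gripper's body presses on something with over 40 N, if the wrist force passes 120 N, or if a joint passes its speed limit or range.

### The arm

A 6-joint arm with a two-finger parallel gripper is mounted at the origin on the work surface. World frame = base frame: x ahead of the robot, y to its left, z up, the work surface at z = 0. Lengths are in m, angles in rad, forces in N, time in s.
With the tool pointing down it reaches from about 0.35 to 0.875 m from the base axis. Payload 15.5 kg.
Tool frame: the origin (TCP) lies on the centre line of the jaws, within the pads' length; the fingertips stand manip.finger_overhang ahead of it and the grasp point (between the pads) lies 2 mm behind it (manip.finger_overhang is the distance from the TCP to the fingertips, in m); z points along the fingers, y is the line along which they close (so a half turn about z gives the same grasp; the last joint's range is limited). The gripper opens to 85 mm and grips with 20 to 120 N. Pads are 22 mm wide; open, the fingers measure 114 mm over their backs; the gripper's body (76 mm by 85 mm) begins 54 mm behind the grasp point. The pads swing forward as they close: fully open they stand 13 mm farther back than shut.
Start: joints at [1.044, 0.494, 1.345, -0, 1.302, -0.096], TCP at [0.261, 0.568, 0.248] pointing down, gripper open.
Joint ranges: [-2.91, 2.91], [-0.82, 2.16], [0.22, 2.67], [-1.22, 4.37], [0.12, 2.79], [-3.08, 3.08]. Speed limits (rad/s): [1.89, 1.89, 2.57, 3.01, 3.01, 3.01].

### API

Orientations are given as a 3x3 rotation matrix whose columns are the frame's x, y, z axes.
In Python, from rig import manip, read_camera, calibration gives the robot as it stands. The module is installed in compiled form; this text tells all that it offers. Calls block until the motion is done:
- manip.movep(position, orientation): joint-space move of the TCP to a pose.
- manip.move_straight(position, rotation=None, velocity=0.15): straight line of the TCP; rotation=None keeps the orientation; velocity is the mean speed in m/s.
- manip.set_joints(angles): joint-space move.
- manip.grip(opening): finger opening in m; the grip force is fixed at half the most; returns when the fingers have stopped.
- manip.pause(seconds).
- manip.ik(position, orientation): joint angles nearest the present ones, or None.
- read_camera(name): name is "side" or "top"; returns the picture (400x640x3 uint8, red, green, blue); there is no depth.
- calibration(name): a dict with "camera_matrix" (3x3 intrinsics, pixels), "R" (3x3) and "t" (3): a world point X has camera coordinates R X + t. Camera axes: x right, y down, z forward; pixel columns grow to the right and rows downward; lengths in m; the calibration is good to about 2 mm. A picture is of the moment at which its call begins. calibration takes no time and is no camera call.
A pose or a line that the arm cannot do raises manip.PlanningError and nothing moves.
- manip.job_done(): hands the job in; it is judged then, once.
Readings, each from a call of its own:
- manip.read_time_s(): time.
- manip.read_joint_positions(): joint angles.
- manip.read_joint_vel(): joint speeds.
- manip.read_tau(): joint torques, N m.
- manip.read_tcp_pos(): TCP position.
- manip.read_tcp_rot(): TCP orientation.
- manip.read_force(): force on the tool from outside, world axes, zero at the start.
- manip.read_ft_torque(): the same for the moment, N m.
- manip.read_opening(): finger opening in m.
- manip.read_gripper_force(): force on a finger pad.
Only numpy, scipy, OpenCV 4.12 (cv2) and the standard library are available. Lean on these libraries where they do the work, as an engineer would, in place of code of your own. Each camera call takes 0.05 s, during which the arm holds its last target. There are 200 camera calls.

## Working session

There is one attempt and no reset: what is moved stays moved. The work goes in short steps, each a Python script; the robot and the scene stay as the last script left them, time stands still between calls to the robot, and variables do not carry over. Pictures are saved under pics/ and viewed, at most 10 in all, crops included, and the job is handed in when it is done.

```bash
mkdir -p pics; python3 - <<'E'
from rig import manip, read_camera, calibration
import cv2
for n in("side","top"):
    cv2.imwrite(f"pics/{n}0.png",read_camera(n)[:,:,::-1]); c=calibration(n); print(n,c["camera_matrix"].tolist(),c["R"].tolist(),c["t"].tolist(), (-c["R"].T@c["t"]))
print(manip.finger_overhang,manip.read_time_s(),manip.read_tcp_rot(),manip.read_force())
E
```

```text
side [[375.81314579652235, 0.0, 318.6979759376112], [0.0, 375.81314579652235, 195.71803156402956], [0.0, 0.0, 1.0]] [[0.7132423817768606, -0.7007682057921989, -0.014464666883602728], [-0.4252742871943944, -0.4162559583196237, -0.8036620918114226], [0.5571598383664876, 0.5793573154057814, -0.5949100903474699]] [-0.44747439083666146, 0.3718815721439122, 0.6961738214171423] [ 0.08942928 -0.5621113   0.70655539]
top [[475.3127060060104, 0.0, 320.57566330193845], [0.0, 475.3127060060104, 197.540252783851], [0.0, 0.0, 1.0]] [[-0.012226604694322695, -0.9998250137711044, -0.0141581063444054], [-0.9967680242928527, 0.013311068865264198, -0.07922323644605198], [0.07939783299921745, 0.013143716494010364, -0.9967563527922727]] [0.0142209587940699, 0.6513656086241405, 1.455868049173486] [ 0.53384152 -0.01358742  1.50295036]
0.017 0.1 [[-9.08634312e-01  4.17592384e-01 -5.36828929e-04]
 [ 4.17592721e-01  9.08633808e-01 -9.60662841e-04]
 [ 8.66154272e-05 -1.09706707e-03 -9.99999394e-01]] [ 0.8361415   0.26953652 -0.20391685]
```

View pics/side0.png

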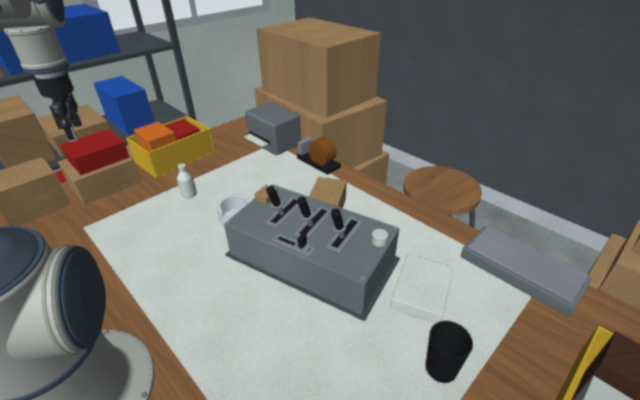

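View pics/top0.png

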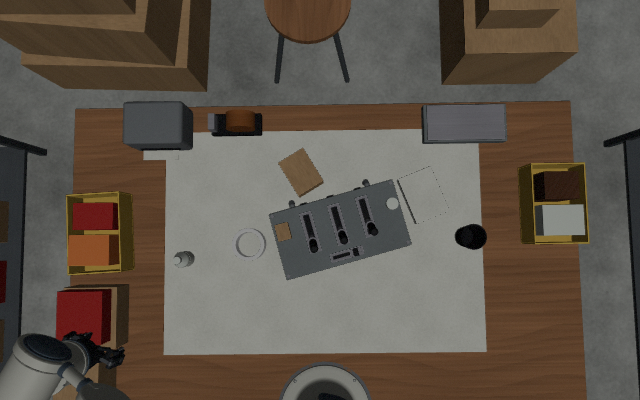

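The side view shows the bank with its levers leaning towards the robot. In the top view the case corners are near (269,214), (393,180), (411,243) and (287,279). The grips are near (313,246), (344,239) and (373,229), and the tab is at (355,251).

```bash
cat > loc.py <<'E'
import numpy as np, cv2
from rig import calibration
def ray(cam,uv,z):
    c=calibration(cam);R,t=c["R"],c["t"];o=-R.T@t
    d=R.T@np.linalg.solve(c["camera_matrix"],[uv[0],uv[1],1.]);return o+d*(z-o[2])/d[2]
def proj(cam,X):
    c=calibration(cam);p=c["camera_matrix"]@(c["R"]@np.asarray(X)+c["t"]);return p[:2]/p[2]
E
python3 - <<'E'
from loc import *
im=cv2.imread("pics/top0.png").astype(int)
for p in [(300,260),(330,210),(380,240),(280,210),(250,260),(392,203),(283,231),(344,239),(373,229)]: print(p,im[p[1],p[0]])
g=im.max(2);m=((g<170)&(im.max(2)-im.min(2)<40)).astype(np.uint8)*255
m[:150]=0;m[300:]=0;m[:,:255]=0;m[:,430:]=0
m=cv2.morphologyEx(m,cv2.MORPH_CLOSE,np.ones((9,9)));m=cv2.morphologyEx(m,cv2.MORPH_OPEN,np.ones((17,17)))
c=max(cv2.findContours(m,0,2)[0],key=cv2.contourArea)
r=cv2.minAreaRect(c);b=cv2.boxPoints(r);print(r,b)
P=np.array([ray("top",q,.11) for q in b]);print(P,[np.linalg.norm(P[i]-P[i-1]) for i in range(4)])
v=cv2.resize(im[165:290,255:425].astype(np.uint8),None,fx=4.5,fy=4.5,interpolation=2)
for q in b: cv2.circle(v,tuple(int(a) for a in (q-[255,165])*4.5),4,(0,0,255),1)
cv2.imwrite("pics/top0c.png",v)
s=cv2.imread("pics/side0.png")[175:325,215:410];cv2.imwrite("pics/side0c.png",cv2.resize(s,None,fx=4,fy=4,interpolation=2))
E
```

```text
(300, 260) [76 75 70]
(330, 210) [95 91 91]
(380, 240) [76 75 71]
(280, 210) [113 118 117]
(250, 260) [138 142 142]
(392, 203) [138 144 140]
(283, 231) [ 59  83 104]
(344, 239) [29 26 26]
(373, 229) [20 19 16]
((342.0, 224.5), (149.0, 174.0), 90.0) [[255. 150.]
 [429. 150.]
 [429. 299.]
 [255. 299.]]
[[ 0.78900746  0.19778221  0.11      ]
 [ 0.78138985 -0.31723622  0.11      ]
 [ 0.34732854 -0.30410467  0.11      ]
 [ 0.35253551  0.19833878  0.11      ]] [np.float64(0.4364723129944526), np.float64(0.5150747634724805), np.float64(0.4342598949114064), np.float64(0.5024704301396499)]
```

View pics/top0c.png

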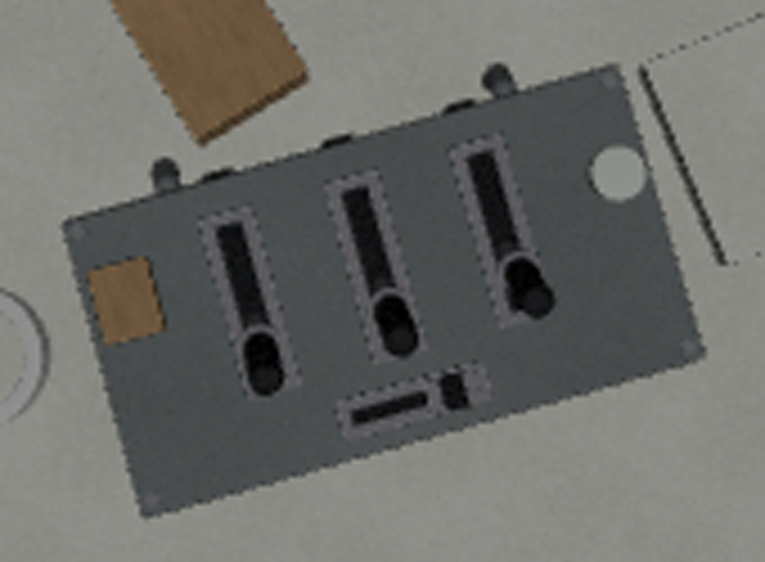

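The crop shows the case corners at crop pixels (64,220), (617,65), (706,355) and (145,517). All the levers lean to the near side, and the tab is on the right of its slot. I'll refit with a lower threshold.

```bash
python3 - <<'E'
from loc import *
im=cv2.imread("pics/top0.png")
m=(im.max(2)<112).astype(np.uint8)*255
m[:150]=0;m[300:]=0;m[:,:255]=0;m[:,430:]=0
m=cv2.morphologyEx(m,cv2.MORPH_OPEN,np.ones((7,7)))
c=max(cv2.findContours(m,0,2)[0],key=cv2.contourArea)
b=cv2.boxPoints(cv2.minAreaRect(c));print(b)
cr=np.array([(64,220),(617,65),(706,355),(145,517)])/4.5+[255,165]
B=np.array([[.085,.19],[.085,-.19],[-.115,-.19],[-.115,.19]])
P=np.array([ray("top",q,.11)[:2] for q in cr]);
print(cr,P,[np.linalg.norm(P[i]-P[i-1]) for i in range(4)])
Bc=B-B.mean(0);Pc=P-P.mean(0)
th=np.arctan2((Bc[:,0]*Pc[:,1]-Bc[:,1]*Pc[:,0]).sum(),(Bc*Pc).sum());R=np.array([[np.cos(th),-np.sin(th)],[np.sin(th),np.cos(th)]])
o=P.mean(0)-R@B.mean(0);print("th",th,"o",o, P-(B@R.T+o))
w=lambda x,y,z:np.r_[R@[x,y]+o,z]
for y in(.085,0,-.085):
    t=w(-.145*np.sin(.35),y,.075+.145*np.cos(.35)); print("grip top px",(proj("top",t)-[255,165])*4.5,(proj("side",t)-[215,175])*4,"slot far",w(.1,y,.2))
print("tab",(proj("top",w(-.09,-.025,.148))-[255,165])*4.5,(proj("side",w(-.09,-.025,.148))-[215,175])*4)
E
```

```text
[[266.81134 212.33963]
 [392.28302 176.49057]
 [411.67926 244.37735]
 [286.20758 280.2264 ]]
[[269.22222222 213.88888889]
 [392.11111111 179.44444444]
 [411.88888889 243.88888889]
 [287.22222222 279.88888889]] [[ 0.59865515  0.15617656]
 [ 0.69540277 -0.20638578]
 [ 0.50597734 -0.25925716]
 [ 0.40629333  0.10454106]] [np.float64(0.1991715249168035), np.float64(0.3752486556273057), np.float64(0.19666564850399412), np.float64(0.3772082306296658)]
th 0.264780905030314 o [ 0.56605939 -0.04730586] [[ 0.0002806  -0.00214036]
 [-0.00241695  0.00205424]
 [ 0.00118759  0.00152242]
 [ 0.00094875 -0.0014363 ]]
grip top px [267.54585666 380.62435887] [218.69056386  51.79984673] slot far [0.64033007 0.06090166 0.2       ]
grip top px [403.56487623 341.79560241] [344.11841149  95.50347243] slot far [ 0.66257438 -0.02113608  0.2       ]
grip top px [539.43842735 303.00837219] [480.71600017 143.09904232] slot far [ 0.68481869 -0.10317382  0.2       ]
tab [455.87800298 391.54097047] [347.99595286 239.64613758]
```

View pics/side0c.png

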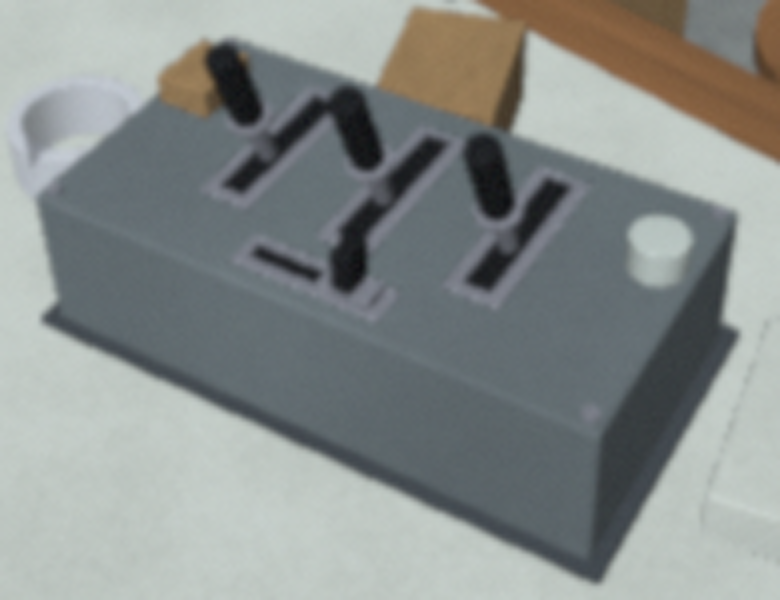

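The predicted grip tops and tab agree with both views to about 1 mm. I'll push with closed fingers and start by feeling the middle lever.

```bash
cat > bank.py <<'E'
import numpy as np
from rig import manip
th=.2648; o=np.array([.5661,-.0473]); c,s=np.cos(th),np.sin(th); U=np.array([[c,-s],[s,c]])
ROT=np.array([[-c,-s,0],[-s,c,0],[0,0,-1.]])
Y=dict(left=.085,mid=0.,right=-.085)
TIP=manip.finger_overhang
def W(x,y,tipz): return np.r_[U@[x,y]+o,tipz+TIP]
def here(): p=manip.read_tcp_pos(); return np.r_[U.T@(p[:2]-o),p[2]-TIP]
def F(): return U.T@np.asarray(manip.read_force())[:2]
HIGH=.235; LOW=.175; X0=-.084
def push(p,axis,end,step,stop,base,v=.03):
    """step along bank axis until end or reaction above stop; returns (position, force, log)"""
    log=[]; p=np.array(p,float); f=0
    while p[axis]<end-1e-6:
        p[axis]=min(p[axis]+step,end); manip.move_straight(W(*p),velocity=v)
        f=base[axis]-F()[axis]; log.append((round(p[axis]*1e3,1),round(f,1)))
        if f>stop: break
    return p,f,log
def retreat(p):
    manip.move_straight(W(p[0]-.012,p[1],p[2]),velocity=.1); manip.move_straight(W(p[0]-.012,p[1],HIGH),velocity=.25)
def throw(name):
    y=Y[name]
    manip.move_straight(W(X0,y,HIGH),velocity=.25); manip.move_straight(W(X0,y,LOW),velocity=.15)
    base=F(); p,f,log=push((X0,y,LOW),0,-.050,.001,7.,base)
    free=f<=7
    if free:
        p,f,l2=push(p,0,.004,.006,9.,base,.06); log+=l2
        if f<=9: p,f,l2=push(p,0,.022,.0015,9.,base); log+=l2
    retreat(p); print(name,free,p,round(f,1),log,"t",manip.read_time_s()); return free
E
python3 - <<'E'
from bank import *
manip.grip(0); print(manip.read_opening())
manip.movep(W(X0,0,.30),ROT); print(manip.read_joint_positions(),manip.read_time_s(),here())
throw("mid")
E
```

```text
-0.00032945091537209953
[-2.62911035e-01  2.34453062e-01  1.56465121e+00  1.62192694e-04
  1.34258941e+00 -2.09897534e+00] 3.2833 [-0.08376246  0.00043855  0.29993076]
mid False [-0.064  0.     0.175] 8.2 [(np.float64(-83.0), np.float64(0.5)), (np.float64(-82.0), np.float64(0.1)), (np.float64(-81.0), np.float64(2.1)), (np.float64(-80.0), np.float64(1.2)), (np.float64(-79.0), np.float64(0.5)), (np.float64(-78.0), np.float64(1.7)), (np.float64(-77.0), np.float64(0.2)), (np.float64(-76.0), np.float64(0.6)), (np.float64(-75.0), np.float64(1.9)), (np.float64(-74.0), np.float64(0.3)), (np.float64(-73.0), np.float64(0.2)), (np.float64(-72.0), np.float64(1.1)), (np.float64(-71.0), np.float64(1.3)), (np.float64(-70.0), np.float64(4.4)), (np.float64(-69.0), np.float64(5.4)), (np.float64(-68.0), np.float64(6.3)), (np.float64(-67.0), np.float64(5.7)), (np.float64(-66.0), np.float64(5.7)), (np.float64(-65.0), np.float64(5.9)), (np.float64(-64.0), np.float64(8.2))] t 9.9
```

Contact came at -70.5 mm. Drag there was about 5.7 N, with a rise to 8.2 N after 6.5 mm, so the middle lever is probably blocked but that isn't certain. I'll raise the threshold to 10.5 N, which is still well below 18 N, and start nearer.

```bash
sed -i 's/X0=-.084/X0=-.077/; s/,7\.,base)/,10.5,base)/; s/free=f<=7/free=f<=10.5/; s/,9\.,base/,12.,base/g; s/if f<=9:/if f<=12:/' bank.py
python3 - <<'E'
from bank import *
throw("left") or throw("right")
E
```

```text
left False [-0.06   0.085  0.175] 12.3 [(np.float64(-76.0), np.float64(0.0)), (np.float64(-75.0), np.float64(-0.0)), (np.float64(-74.0), np.float64(0.5)), (np.float64(-73.0), np.float64(0.6)), (np.float64(-72.0), np.float64(0.1)), (np.float64(-71.0), np.float64(0.2)), (np.float64(-70.0), np.float64(4.1)), (np.float64(-69.0), np.float64(4.6)), (np.float64(-68.0), np.float64(5.0)), (np.float64(-67.0), np.float64(5.0)), (np.float64(-66.0), np.float64(5.3)), (np.float64(-65.0), np.float64(4.9)), (np.float64(-64.0), np.float64(5.9)), (np.float64(-63.0), np.float64(7.1)), (np.float64(-62.0), np.float64(8.9)), (np.float64(-61.0), np.float64(10.3)), (np.float64(-60.0), np.float64(12.3))] t 15.85
right True [ 0.0175 -0.085   0.175 ] 14.2 [(np.float64(-76.0), np.float64(1.9)), (np.float64(-75.0), np.float64(0.8)), (np.float64(-74.0), np.float64(0.7)), (np.float64(-73.0), np.float64(0.6)), (np.float64(-72.0), np.float64(1.1)), (np.float64(-71.0), np.float64(1.7)), (np.float64(-70.0), np.float64(5.1)), (np.float64(-69.0), np.float64(6.6)), (np.float64(-68.0), np.float64(5.9)), (np.float64(-67.0)
[... 644 characters left out ...]
0), np.float64(7.1)), (np.float64(-44.0), np.float64(2.5)), (np.float64(-38.0), np.float64(2.6)), (np.float64(-32.0), np.float64(2.5)), (np.float64(-26.0), np.float64(1.9)), (np.float64(-20.0), np.float64(1.5)), (np.float64(-14.0), np.float64(1.5)), (np.float64(-8.0), np.float64(2.2)), (np.float64(-2.0), np.float64(2.1)), (np.float64(4.0), np.float64(2.5)), (np.float64(5.5), np.float64(5.1)), (np.float64(7.0), np.float64(5.9)), (np.float64(8.5), np.float64(5.2)), (np.float64(10.0), np.float64(5.1)), (np.float64(11.5), np.float64(5.0)), (np.float64(13.0), np.float64(4.7)), (np.float64(14.5), np.float64(4.4)), (np.float64(16.0), np.float64(8.1)), (np.float64(17.5), np.float64(14.2))] t 29.1417
```

The right lever was free and is now over, with its stop at about +16 mm. Next I'll shorten the feeling phase and the moves, since 29 s are used, and try the middle lever, then the left.

```bash
sed -i 's/X0=-.077/X0=-.069/; s/-\.050,\.001,10\.5/-.054,.0013,10./; s/free=f<=10.5/free=f<=10./; s/push(p,0,\.004,\.006/push(p,0,.0125,.0222/; s/base,\.06)/base,.08)/; s/\.022,\.0015,/.0200,.0015,/' bank.py
sed -i 's/(round(p\[axis\]\*1e3,1),round(f,1))/(float(round(p[axis]*1e3,1)),float(round(f,1)))/' bank.py; cat bank.py | tail -16
python3 - <<'E'
from bank import *
if throw("mid"): throw("left")
elif throw("left"): throw("mid")
E
```

```text
while p[axis]<end-1e-6:
        p[axis]=min(p[axis]+step,end); manip.move_straight(W(*p),velocity=v)
        f=base[axis]-F()[axis]; log.append((float(round(p[axis]*1e3,1)),float(round(f,1))))
        if f>stop: break
    return p,f,log
def retreat(p):
    manip.move_straight(W(p[0]-.012,p[1],p[2]),velocity=.1); manip.move_straight(W(p[0]-.012,p[1],HIGH),velocity=.25)
def throw(name):
    y=Y[name]
    manip.move_straight(W(X0,y,HIGH),velocity=.25); manip.move_straight(W(X0,y,LOW),velocity=.15)
    base=F(); p,f,log=push((X0,y,LOW),0,-.054,.0013,10.,base)
    free=f<=10.
    if free:
        p,f,l2=push(p,0,.0125,.0222,12.,base,.08); log+=l2
        if f<=12: p,f,l2=push(p,0,.0200,.0015,12.,base); log+=l2
    retreat(p); print(name,free,p,round(f,1),log,"t",manip.read_time_s()); return free
mid True [0.0185 0.     0.175 ] 18.2 [(-67.7, -0.3), (-66.4, 0.3), (-65.1, -0.6), (-63.8, 4.2), (-62.5, 4.5), (-61.2, 5.2), (-59.9, 5.0), (-58.6, 5.0), (-57.3, 4.4), (-56.0, 5.0), (-54.7, 5.2), (-54.0, 5.2), (-31.8, 0.6), (-9.6, -0.6), (12.5, 0.2), (14.0, 2.8), (15.5, 4.8), (17.0, 10.1), (18.5, 18.2)] t 36.225
left True [0.0185 0.085  0.175 ] 16.6 [(-67.7, -0.2), (-66.4, -0.9), (-65.1, -0.6), (-63.8, 0.8), (-62.5, 4.3), (-61.2, 4.2), (-59.9, 3.8), (-58.6, 3.6), (-57.3, 2.4), (-56.0, 3.5), (-54.7, 4.0), (-54.0, 3.9), (-31.8, -0.3), (-9.6, -0.8), (12.5, -0.4), (14.0, 2.5), (15.5, 4.9), (17.0, 9.3), (18.5, 16.6)] t 43.3167
```

All three levers are over. Next is the tab.

```bash
python3 - <<'E'
from bank import *
z=.121
manip.move_straight(W(-.09,-.064,HIGH),velocity=.25); manip.move_straight(W(-.09,-.064,z),velocity=.15)
base=F(); p,f,log=push((-.09,-.064,z),1,-.036,.0015,8.,base)
if f<=8:
    p,f,l=push(p,1,-.006,.010,8.,base,.06); log+=l
    if f<=8: p,f,l=push(p,1,.014,.0015,8.5,base); log+=l
manip.move_straight(W(p[0],p[1]-.015,z),velocity=.1); manip.move_straight(W(p[0],p[1]-.015,.28),velocity=.25)
print(p,f,log,manip.read_time_s())
from rig import read_camera
import cv2
from loc import proj
im=read_camera("side")[:,:,::-1];cv2.imwrite("pics/side1c.png",cv2.resize(im[150:325,205:410],None,fx=3.4,fy=3.4,interpolation=2))
print(manip.read_time_s())
E
```

```text
[-0.09   0.006  0.121] 13.09889567338098 [(-62.5, -0.2), (-61.0, 0.2), (-59.5, 0.3), (-58.0, -0.1), (-56.5, -0.9), (-55.0, -1.3), (-53.5, 0.3), (-52.0, 0.2), (-50.5, -0.4), (-49.0, 0.3), (-47.5, 0.3), (-46.0, 0.1), (-44.5, 1.2), (-43.0, 2.2), (-41.5, 1.2), (-40.0, 1.9), (-38.5, 1.7), (-37.0, 1.3), (-36.0, 1.7), (-26.0, -0.3), (-16.0, -0.7), (-6.0, -0.0), (-4.5, 0.3), (-3.0, 1.4), (-1.5, 1.2), (-0.0, 1.7), (1.5, 0.7), (3.0, 0.8), (4.5, 1.7), (6.0, 13.1)] 53.8667
53.9167
```

View pics/side1c.png

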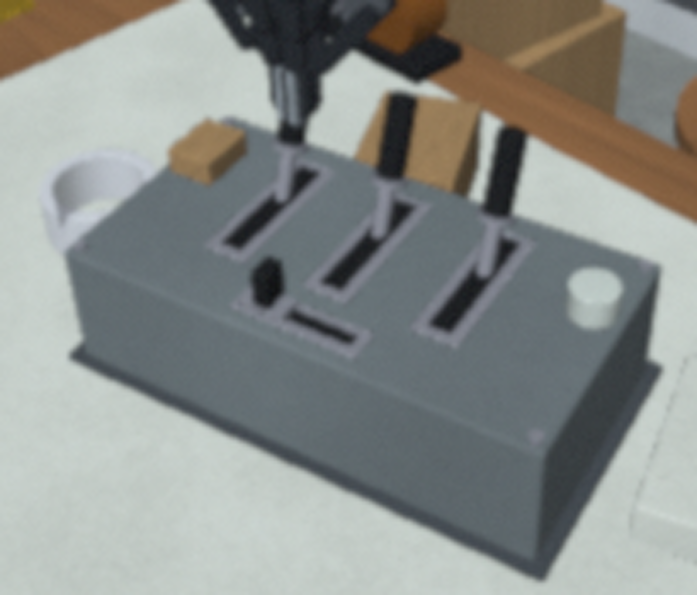

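The picture shows the tab at the left end of its slot (266,282). All three rods lean away, at about (285,175), (385,205) and (490,245), and the bystanders are where they were. The gripper is clear above, so I'm handing in.

```bash
python3 -c "
from rig import manip
print(manip.job_done())"
```

```text
the job is handed in; nothing more can be done
None
```

The job is handed in: all three levers were thrown over (right, then middle, then left) and the tab slid fully across; no blocked lever was pushed beyond about 12 N, and about 54 s of the 72 s were used.

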